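Switch the food warmer off and shut the pot

TASK

Lunch is over: first switch the table warmer off by turning its pointer knob anticlockwise (seen from above) all the way to its end stop. Then press the raised side of the pot's lid down until the lid is fully shut and level, so that the food keeps warm. Do neither with brute force, leave the pot standing on its hot plate, and do not disturb the mug, the tumbler or the other things on the table.

Things in the scene. Friction and masses are not known exactly. Their poses are not given: they have to be found in the camera images.
- warmer: Fixed table-top food warmer, a flat steel box 200 x 430 x 45 mm (x, y, z). Origin: centre of its underside, on the table; z up; its long side lies along its y axis. On its top stand a dark hot plate (diameter 176 mm, 3 mm high, centre at x 0, y +105 mm) and a dial with a knob (centre at x 0, y -135 mm).
- dial (a point): Point on the warmer's top (z = 45 mm above the table) on the knob's upright turning axis; it does not turn with the knob. Round the knob at 68 mm radius lies a low scale: a small round stud marks off (the end stop), growing bars follow it clockwise.
- knob_tip (a point): Outer end of the black knob's upright fin, 60 mm from the axis, 28 mm above the warmer's top; x: outward along the fin. Fin: 16 mm thick, from 24 mm behind the axis to 60 mm in front, 10 to 46 mm above the warmer's top, a light line on it points to the tip; push its side. Hub radius 22 mm; round skirt radius 33 mm, up to 11 mm.
- knob (a joint): Knob angle in rad: 0 at the anticlockwise end stop (off), growing clockwise seen from above up to 4.3. It turns stiffly (about 0.2 N m, some 4 N at 46 mm from the axis) and stays where it is left.
- pot: Low round steel serving pot, loose, 0.9 kg, standing on the hot plate: diameter 148 mm, 58 mm high to the rim, two small wire handles at +y and -y. Origin: centre of its underside; z up. The lid is hooked under a lug at the pot's -x side; the +x side of the lid stands up.
- pot_lid (a joint): Lid angle in rad: 0 fully shut and level, growing as the side at the pot's +x rises (at most 0.2). It turns about the lug at x = -78 mm, z = 59 mm in the pot's frame; stiff (about 0.75 N m, so 5 to 6 N pressed down near the raised edge), it stays where it is left.
- lid_edge (a point): Point to press: on the lid's upper face, 22 mm inside the raised edge, 134 mm from the hinge line and 56 mm from the lid's centre. Lid: steel disc of diameter 156 mm, 10 mm thick, with a low wire handle across its centre (48 mm long, 26 mm high, along the pot's y) and a small tab at the raised edge. z axis: out of the lid's face.
- mug: Bystander: white mug, 89 mm diameter, 88 mm high, to the right of the warmer (-y). Origin under its centre.
- tumbler: Bystander: clear drinking glass, 80 mm diameter, 100 mm high, to the left of the warmer (+y). Origin under its centre.
There are look-alikes about, which are no part of the job. What is shaped like the pot but orange, pink or yellow is not meant.

How it is judged (in metres and radians):
On the way, in this order (a step that is already met when the one before it is completed fails the run):
1. the knob is turned to its anticlockwise end stop while the lid is still up (value of joint knob below 0.035 rad and value of joint pot_lid above 0.03 rad), for 0.2 s.
2. the lid is pressed down shut (value of joint pot_lid below 0.015 rad), for 0.2 s.
At the end, for the whole second after the job is handed in: The knob is within 0.035 rad of its anticlockwise end stop, the lid within 0.015 rad of fully shut, the pot at rest and upright (0.03 rad) on the hot plate within 30 mm of where it stood (value of joint knob below 0.035 rad and value of joint pot_lid below 0.015 rad and z of pot in the frame of warmer between 0.044 and 0.053 m and angle between pot's own z axis and vertical below 0.03 rad and distance of pot from where it was at the start of the episode below 0.03 m and linear speed of pot below 0.01 m/s); the robot touches nothing.
It fails at once if the knob or warmer is forced with more than 70 N (contact force between any of the fingers, the arm and warmer above 70 N).
It fails at once if the pot or its lid is forced with more than 70 N (contact force between any of the fingers, the arm and pot above 70 N).
It fails at once if the mug or the tumbler is moved by more than 30 mm or tipped (distance of any of mug, tumbler from where it was at the start of the episode above 0.03 m or angle between any of mug, tumbler's own z axis and vertical above 0.35 rad).
It also fails if it takes over 70 s, if anything falls off the work surface, if the arm or the gripper's body presses on something with over 40 N, if the wrist force passes 120 N, or if a joint passes its speed limit or range.

ROBOT

A 6-joint arm with a two-finger parallel gripper is mounted at the origin on a cart in front of the work surface, level with it; the furniture and walls round the work are solid. World frame = base frame: x ahead of the robot, y to its left, z up, the work surface at z = 0. Lengths are in mm, angles in rad, forces in N, time in s.
With the tool pointing down it reaches from about 300 to 825 mm from the base axis. Payload 5.4 kg.
Tool frame: the origin (TCP) lies on the front face of the gripper's body, between the roots of the fingers; the fingertips stand 88 mm ahead of it and the grasp point (between the pads) lies 69 mm ahead of it; z points along the fingers, y is the line along which they close (so a half turn about z gives the same grasp; the last joint's range is limited). The gripper opens to 92 mm and grips with 3 to 60 N. Pads are 20 mm wide; open, the fingers measure 128 mm over their backs; the gripper's body (75 mm by 189 mm) begins 69 mm behind the grasp point.
Start: joints at [-0.21, 0.158, 1.597, -0, 1.386, -0.21], TCP at [574.984, -0.018, 302.701] pointing down, gripper open.
Joint ranges: [-2.91, 2.91], [-0.94, 2.29], [0.18, 2.7], [-1.29, 4.43], [0.17, 2.64], [-3, 3]. Speed limits (rad/s): [2.57, 2.57, 3.14, 3.14, 3.14, 3.14].

INTERFACE

Orientations are given as a rotation vector (axis times angle).
In Python, from cell import robot gives the robot as it stands.
- The arm moves only by the shell command python3 -m handwheel 'ROWS'. ROWS is JSON, a list of rows, each an object with "claw": the opening, from 0 (shut) to 1 (fully open); "travel": the shift along the tool's x, y, z in units of 15 cm (1.0 is 15 cm), a list of three; "turn": the turn about the tool's z in units of 90 degrees (1.0 is 90 degrees). In form: [{"claw": claw, "travel": [x, y, z], "turn": turn}, ...]. A call has 1 to 20 rows; each row is the pose to reach, as a shift and turn from the pose commanded when the call began, along the tool's axes at that moment; what a row does not reach only later rows make up. A row lasts 1/8 s, in which the tool goes at most 62.5 mm and 10.7 degrees, less where a joint would pass 70% of its speed; a pose out of reach is approached as far as the arm can. A call with a number of a shift or a turn outside -1 to 1 is refused whole. A call with a gripper value outside its range is refused whole. The fingers move at their own pace and stop on an object; the grip force is fixed at half the most. Time passes only in rows, so rows that repeat a pose let the fingers close. It gives the time, the measured TCP pose, the force, the opening and the grip force at its end, in the units of the state.
- robot.read_state(): the state, without advancing time (a new reading comes with each control period).
- robot.camera(name): name is "scene" or "side" or "wrist"; returns (picture, depth): 420x560x3 uint8, blue, green, red; 420x560 float32, mm along the optical axis (not along the pixel's ray), 0 where there is no reading.
- robot.camera_model(name): a dict with "fx", "fy", "cx", "cy" (pixels), "eye" and "orientation" of the camera in the world. Camera axes: x right, y up, looking along -z (the intrinsics and any distortion apply to the point x, -y, -z); pixel columns grow to the right and rows downward; lengths in mm; the calibration is good to about 2 mm. The wrist camera is an equidistant fisheye: a pixel r from the principal point sees the ray r / f radians off the axis. A picture is of the moment at which its call begins: read the wrist's pose just before it. camera_model takes no time and is no camera call; for the wrist camera it gives the pose at the moment of the call.
- robot.sign_off(): hands the job in; it is judged then, once.
The state is a dict: "t": time; "joint_positions": joint angles; "qvel": joint speeds; "tau": joint torques, N m; "ee_pos": TCP position; "ee_rot": TCP orientation; "force": force on the tool from outside, world axes, zero at the start; "wrist_torque": the same for the moment, N m; "gripper_width": finger opening in mm; "finger_force": force on a finger pad.
Only numpy, scipy, OpenCV 4.12 (cv2) and the standard library are available. Lean on these libraries where they do the work, as an engineer would, in place of code of your own. Each camera call takes 0.05 s, during which the arm holds its last target. There are 200 camera calls.

## Working session

There is one attempt and no reset: what is moved stays moved. The work goes in short steps, Python scripts to look and compute and a shell command to move; the robot and the scene stay as the last step left them, time stands still between calls to the robot, and variables do not carry over. Pictures are saved under pics/ and viewed, at most 10 in all, crops included, and the job is handed in when it is done.

```bash
mkdir -p pics
cat > h.py <<'E'
import numpy as np, cv2
from cell import robot
from scipy.spatial.transform import Rotation as R
def world(name, px, depth=None, m=None):
    m = m or robot.camera_model(name)
    o=np.array(m['orientation'],float); Rm=o if o.shape==(3,3) else R.from_rotvec(o).as_matrix()
    u,v=px; x=(u-m['cx'])/m['fx']; y=(v-m['cy'])/m['fy']
    return np.array(m['eye'],float), Rm@np.array([x,-y,-1.])
def atz(name,px,z):
    e,d=world(name,px); return e+d*(z-e[2])/d[2]
def atd(name,px,D):
    e,d=world(name,px); return e+d*D[int(px[1]),int(px[0])]
E
python3 - <<'E'
from h import *
for n in ('scene','side'):
    print(n,robot.camera_model(n)); p,d=robot.camera(n); cv2.imwrite(f'pics/{n}0.png',p); np.save(f'pics/{n}0.npy',d)
s=robot.read_state(); print({k:s[k] for k in('t','ee_pos','ee_rot','force')})
E
```

```text
scene {'fx': 470.0215035037951, 'fy': 470.0215035037951, 'cx': 283.6937543360783, 'cy': 209.1544285618437, 'eye': array([-487.82976754,  801.71231088,  660.21313127]), 'orientation': array([ 0.62282263, -1.27121573, -1.93331768])}
side {'fx': 487.5001633469492, 'fy': 487.5001633469492, 'cx': 275.2286696475812, 'cy': 205.54262916610554, 'eye': array([ 453.72756038, 1120.93953663,  725.35774053]), 'orientation': array([ 0.04577104, -1.54843875, -2.71089031])}
{'t': 0.1, 'ee_pos': array([5.74586297e+02, 7.54222490e-02, 3.01832150e+02]), 'ee_rot': array([-2.22042809e+00, -2.22043214e+00,  1.42735189e-03]), 'force': array([ 0.85532372,  0.00143221, -0.15676437])}
```

View pics/scene0.png

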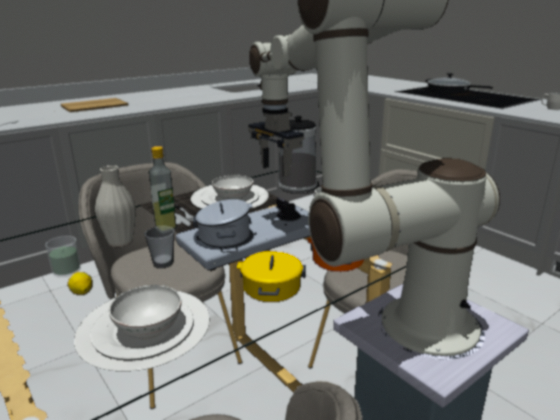

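View pics/side0.png

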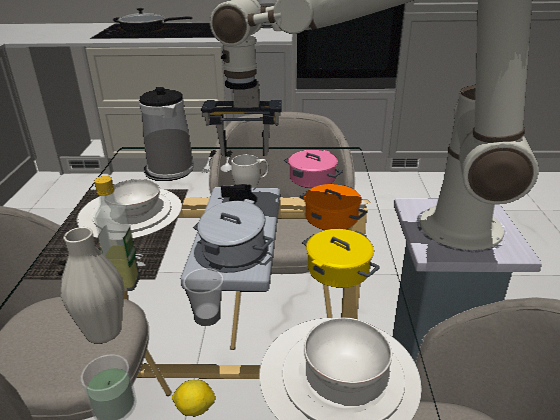

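Run:
```python
from h import *
m=robot.camera_model('wrist');print(m); p,d=robot.camera('wrist'); cv2.imwrite('pics/w0.png',p); np.save('pics/w0.npy',d)
s=cv2.imread('pics/side0.png')[150:330,160:360]; cv2.imwrite('pics/side0c.png',cv2.resize(s,(800,600) if 0 else (660,594),interpolation=cv2.INTER_CUBIC))
```

```text
{'fx': 325.19226210127806, 'fy': 325.19226210127806, 'cx': 281.25908776135986, 'cy': 206.6900086561788, 'eye': array([574.35535353,  84.14961562, 383.98393277]), 'orientation': array([-3.03629154e-01,  2.10718073e-03, -2.97344079e-04])}
```

View pics/w0.png

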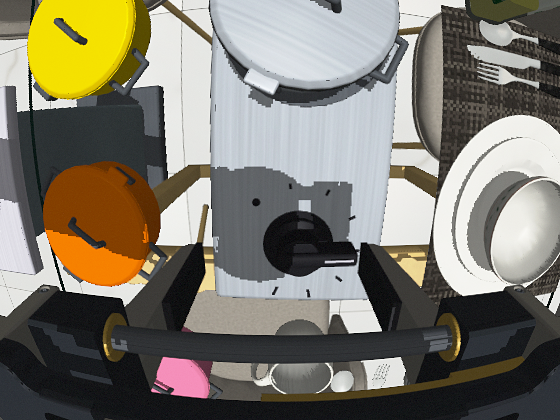

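View pics/side0c.png

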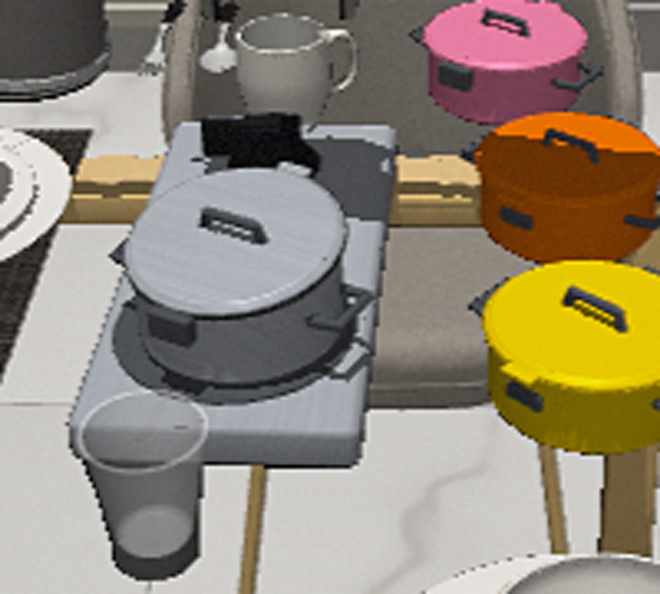

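```bash
cat >> h.py <<'E'
def cloud(name,D,m):
    v,u=np.mgrid[0:D.shape[0],0:D.shape[1]].astype(float)
    x=(u-m['cx'])/m['fx']; y=(v-m['cy'])/m['fy']
    if name=='wrist':
        r=np.hypot(x,y)+1e-9; t=np.tan(np.minimum(r,1.5))/r; x,y=x*t,y*t
    P=np.stack([x,-y,-np.ones_like(x)],-1)*D[...,None]
    W=P@R.from_rotvec(m['orientation']).as_matrix().T+np.array(m['eye'])
    W[D<=0]=np.nan; return W
def knobfin(W,c=None):
    z=W[...,2]; 
    return z
E
python3 - <<'E'
from h import *
m=robot.camera_model('wrist'); D=np.load('pics/w0.npy'); W=cloud('wrist',D,m)
for n,px in dict(stud=(256,202),finline=(340,259),fintip=(355,256),hub=(297,232),skirtL=(265,243),skirtT=(298,212),top=(300,150),top2=(240,290),tab=(262,86),lid=(300,50),lidfar=(300,10),lidL=(218,30),lidR=(395,30),bar95=(291,186)).items(): print(n,W[px[1],px[0]].round(1))
Ds=np.load('pics/side0.npy'); ms=robot.camera_model('side'); S=cloud('side',Ds,ms)
for nm,C in(('w',W),('s',S)):
    z=C[...,2]; k=(abs(C[...,0]-600)<130)&(abs(C[...,1]+100)<110)
    f=C[k&(z>82)&(z<97)]; 
    if len(f)<5: print(nm,len(f)); continue
    c=f.mean(0); r=cv2.minAreaRect(f[:,:2].astype(np.float32)); print(nm,len(f),c.round(1),r, cv2.boxPoints(r).round(1).tolist(), 'top z',np.percentile(f[:,2],[5,50,95]))
    l=C[(abs(C[...,0]-570)<110)&(C[...,1]>20)&(C[...,1]<260)&(z>100)&(z<135)]
    A=np.c_[l[:,:2],np.ones(len(l))]
    for _ in range(15):
        q=np.linalg.lstsq(A,l[:,2],rcond=None)[0]; e=l[:,2]-A@q; g=abs(e)<max(3,2*np.median(abs(e))); l,A=l[g],A[g]
    print('lid plane',q,len(l),'tilt',np.hypot(*q[:2]),'dir',np.degrees(np.arctan2(q[1],q[0])), 'circle',cv2.minEnclosingCircle(l[:,:2].astype(np.float32)), l.min(0),l.max(0))
E
```

```text
stud [546.2 -16.7  45.3]
finline [633.4 -63.3  91.1]
fintip [649.  -60.7  90.2]
hub [590.4 -43.7  65.6]
skirtL [555.3 -64.4  47.3]
skirtT [592.  -27.4  47.6]
top [593.3  40.2  46.2]
top2 [ 523.2 -128.8   45.4]
tab [559.9 100.6 142.1]
lid [587.8 128.5 138.5]
lidfar [588.3 162.8 131.4]
lidL [526.  146.7 135.4]
lidR [665.7 152.9 126.9]
bar95 [584.2   1.4  46.2]
w 1837 [605.  -63.   88.5] ((609.71826171875, -69.01234436035156), (41.26681900024414, 82.51069641113281), 77.0435562133789) [[564.9000244140625, -79.9000015258789], [645.2999877929688, -98.4000015258789], [654.5, -58.20000076293945], [574.0999755859375, -39.70000076293945]] top z [84.03557171 89.69052367 92.08475609]
lid plane [-7.29020182e-02 -1.32155277e-01  1.96632343e+02] 5922 tilt 0.15092952497375034 dir -118.8828463700515 circle ((594.587158203125, 171.47012329101562), 75.65325164794922) [518.95412555 102.75056075 121.74352136] [670.22026158 181.9646625  134.99845166]
s 238 [603.8 -91.7  87.5] ((600.7764892578125, -126.62825775146484), (170.75013732910156, 81.1366958618164), 82.14742279052734) [[548.9000244140625, -205.6999969482422], [629.2999877929688, -216.6999969482422], [652.5999755859375, -47.599998474121094], [572.2999877929688, -36.5]] top z [82.39318144 87.14294113 93.15931797]
lid plane [-6.92940023e-02 -1.59230423e-01  1.99594437e+02] 1457 tilt 0.17365479070012466 dir -113.51774421908915 circle ((596.705322265625, 187.13973999023438), 78.11731719970703) [519.79077974 125.61015404 112.61989082] [671.23239357 257.71443057 134.97865023]
```

```bash
python3 - <<'E'
from h import *
m=robot.camera_model('wrist'); p=cv2.imread('pics/w0.png'); W=cloud('wrist',np.load('pics/w0.npy'),m)
S=cloud('side',np.load('pics/side0.npy'),robot.camera_model('side'))
z=W[...,2]; k=(abs(W[...,0]-600)<70)&(abs(W[...,1]+65)<45)
f=W[k&(z>89.3)&(z<93)]; r=cv2.minAreaRect(f[:,:2].astype(np.float32)); print('fin',len(f),r,cv2.boxPoints(r).round(1).tolist())
c=np.array([592,-66.]);
# dark marks on top at radius 60..76
rr=np.hypot(W[...,0]-c[0],W[...,1]-c[1]); g=p.max(2)
M=((rr>58)&(rr<79)&(abs(z-46)<5)&(g<45)).astype(np.uint8)
n,lab,st,ce=cv2.connectedComponentsWithStats(M)
for i in range(1,n):
    if st[i,4]>5: w=np.median(W[lab==i],0); print(ce[i].round(1),st[i,4],w.round(1),'r',np.hypot(*(w[:2]-c)).round(1),np.degrees(np.arctan2(*(w[:2]-c)[::-1])).round(1))
for nm,C in(('w',W),('s',S)):
    z=C[...,2]
    l=C[(abs(C[...,0]-595)<95)&(C[...,1]>60)&(C[...,1]<260)&(z>105)&(z<150)]
    q=np.array([-.07,-.145,198]); 
    for _ in range(10):
        A=np.c_[l[:,:2],np.ones(len(l))]; g=abs(l[:,2]-A@q)<3; q=np.linalg.lstsq(A[g],l[g,2],rcond=None)[0]
    l=l[g]; print(nm,'plane',q,g.sum(),'tilt',np.hypot(*q[:2]),'dir',np.degrees(np.arctan2(*-q[1::-1]))%360,np.degrees(np.arctan2(q[1],q[0])),cv2.minEnclosingCircle(l[:,:2].astype(np.float32)),l.min(0),l.max(0))
# warmer edges
z=W[...,2]; t=W[(abs(z-45.5)<2.5)&(abs(W[...,0]-595)<140)&(W[...,1]<60)]
print(cv2.minAreaRect(t[:,:2].astype(np.float32)))
E
python3 - <<'E'
import cv2
p=cv2.imread('pics/w0.png')[170:310,205:395]; cv2.imwrite('pics/w0c.png',cv2.resize(p,(760,560),interpolation=cv2.INTER_CUBIC))
E
```

```text
fin 964 ((610.6172485351562, -64.7946548461914), (82.41529846191406, 15.383628845214844), 0.29725196957588196) [[569.4000244140625, -57.29999923706055], [569.5, -72.69999694824219], [651.9000244140625, -72.30000305175781], [651.7999877929688, -56.900001525878906]]
[289.8 185.9] 9 [583.1   1.4  46.3] r 68.0 97.5
[327.5 192. ] 12 [623.8  -5.1  46. ] r 68.7 62.4
[255.7 202. ] 42 [546.2 -16.4  46.1] r 67.5 132.7
[351.7 217.4] 11 [652.7 -34.   46.2] r 68.6 27.8
[338.7 278.8] 12 [ 643.1 -112.8   46.4] r 69.3 -42.5
[274. 291.] 14 [ 564.8 -130.    46.4] r 69.6 -113.0
[308.1 293.1] 12 [ 606.4 -132.9   46.4] r 68.4 -77.9
w plane [-7.28592195e-02 -1.31978973e-01  1.96791693e+02] 13454 tilt 0.15075448613329703 dir 61.09903094451248 -118.90096905548752 ((595.494873046875, 164.05828857421875), 76.75054931640625) [518.95412555  94.62655469 121.54618061] [671.0438722 181.9646625 143.1432323]
s plane [-7.31660962e-02 -1.51288963e-01  2.00735170e+02] 2083 tilt 0.16805245580373826 dir 64.19074409844558 -115.80925590155444 ((595.4351196289062, 179.81568908691406), 85.302001953125) [518.70426193 101.91695452 113.7415696 ] [671.23239357 257.71443057 143.96691248]
((577.6148071289062, -140.93836975097656), (429.2129821777344, 209.23855590820312), 82.20339965820312)
```

View pics/w0c.png

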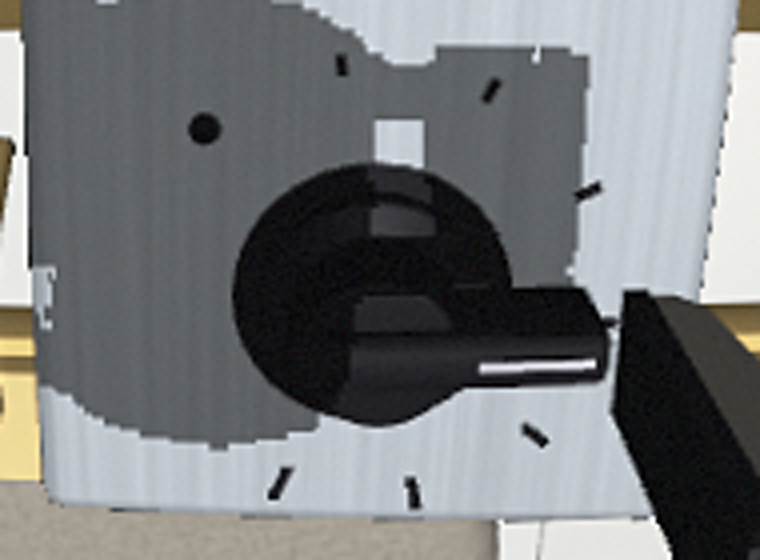

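```bash
python3 -m handwheel '[{"claw":0.4,"travel":[-0.2,0.2,0.2],"turn":0.3},{"claw":0.4,"travel":[-0.435,0.411,0.4],"turn":0.6},{"claw":0.4,"travel":[-0.435,0.411,0.6],"turn":1},{"claw":0.4,"travel":[-0.435,0.411,0.7],"turn":1},{"claw":0.4,"travel":[-0.435,0.411,0.7],"turn":1},{"claw":0.4,"travel":[-0.435,0.411,0.7],"turn":1},{"claw":0.4,"travel":[-0.435,0.411,0.7],"turn":1},{"claw":0.4,"travel":[-0.435,0.411,0.7],"turn":1},{"claw":0.4,"travel":[-0.435,0.411,0.7],"turn":1},{"claw":0.4,"travel":[-0.435,0.411,0.7],"turn":1},{"claw":0.4,"travel":[-0.435,0.411,0.7],"turn":1},{"claw":0.4,"travel":[-0.435,0.411,0.7],"turn":1}]'
python3 - <<'E'
from h import *
m=robot.camera_model('wrist'); p,D=robot.camera('wrist'); cv2.imwrite('pics/w1.png',p); W=cloud('wrist',D,m); z=W[...,2]
f=W[(abs(W[...,0]-600)<70)&(abs(W[...,1]+65)<30)&(z>88)&(z<93)]
if len(f)>9: r=cv2.minAreaRect(f[:,:2].astype(np.float32)); print(len(f),r)
s=robot.read_state(); print(R.from_rotvec(s['ee_rot']).as_matrix().round(2))
E
```

```text
t: 1.65
ee_pos: [636.6, -65.3, 197.6]
ee_rot: [-3.142, -0.001, 0.0]
force: [-0.2, -0.4, -0.9]
gripper_width: 36.5
finger_force: 0.0
2373 ((611.339111328125, -65.49488067626953), (82.65103912353516, 15.836023330688477), 0.7025678753852844)
[[ 1.  0. -0.]
 [ 0. -1.  0.]
 [-0. -0. -1.]]
```

View pics/w1.png

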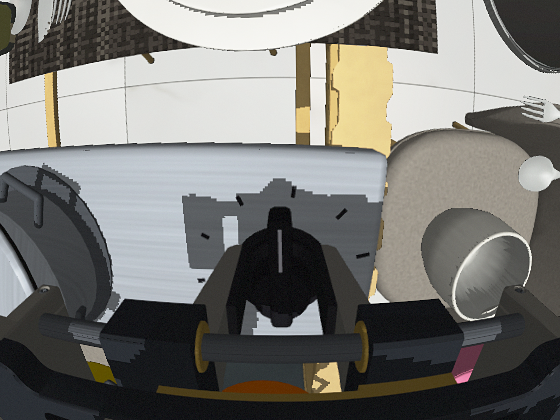

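```bash
python3 -m handwheel '[{"claw":0.4,"travel":[0,0,0.12],"turn":0},{"claw":0.4,"travel":[0,0,0.24],"turn":0},{"claw":0.4,"travel":[0,0,0.337],"turn":0},{"claw":0.4,"travel":[0,0,0.337],"turn":0},{"claw":0.24,"travel":[0,0,0.337],"turn":0},{"claw":0.24,"travel":[0,0,0.337],"turn":0},{"claw":0.24,"travel":[0,0,0.337],"turn":0}]'
python3 -c "
import numpy as np
for a in range(6,139,6): print(a,round(.2933*(np.cos(np.radians(a))-1),3),round(-.2933*np.sin(np.radians(a)),3),round(-a/90,3))"
```

```text
t: 2.58
ee_pos: [637.0, -65.4, 147.9]
ee_rot: [3.141, 0.0, 0.002]
force: [-0.1, -0.4, 0.1]
gripper_width: 22.1
finger_force: 0.0
6 -0.002 -0.031 -0.067
12 -0.006 -0.061 -0.133
18 -0.014 -0.091 -0.2
24 -0.025 -0.119 -0.267
30 -0.039 -0.147 -0.333
36 -0.056 -0.172 -0.4
42 -0.075 -0.196 -0.467
48 -0.097 -0.218 -0.533
54 -0.121 -0.237 -0.6
60 -0.147 -0.254 -0.667
66 -0.174 -0.268 -0.733
72 -0.203 -0.279 -0.8
78 -0.232 -0.287 -0.867
84 -0.263 -0.292 -0.933
90 -0.293 -0.293 -1.0
96 -0.324 -0.292 -1.067
102 -0.354 -0.287 -1.133
108 -0.384 -0.279 -1.2
114 -0.413 -0.268 -1.267
120 -0.44 -0.254 -1.333
126 -0.466 -0.237 -1.4
132 -0.49 -0.218 -1.467
138 -0.511 -0.196 -1.533
```

```bash
python3 -m handwheel '[{"claw":0.24,"travel":[-0.002,-0.031,0],"turn":-0.067},{"claw":0.24,"travel":[-0.006,-0.061,0],"turn":-0.133},{"claw":0.24,"travel":[-0.014,-0.091,0],"turn":-0.2},{"claw":0.24,"travel":[-0.025,-0.119,0],"turn":-0.267},{"claw":0.24,"travel":[-0.039,-0.147,0],"turn":-0.333}]'
```

```text
t: 3.2
ee_pos: [631.4, -44.2, 147.7]
ee_rot: [3.031, 0.816, 0.002]
force: [1.2, -3.2, -0.7]
gripper_width: 22.5
finger_force: 2.0
```

```bash
python3 -m handwheel '[{"claw":0.24,"travel":[-0.002,-0.031,0],"turn":-0.067},{"claw":0.24,"travel":[-0.006,-0.061,0],"turn":-0.133},{"claw":0.24,"travel":[-0.014,-0.091,0],"turn":-0.2},{"claw":0.24,"travel":[-0.025,-0.119,0],"turn":-0.267},{"claw":0.24,"travel":[-0.039,-0.147,0],"turn":-0.333},{"claw":0.24,"travel":[-0.056,-0.172,0],"turn":-0.4},{"claw":0.24,"travel":[-0.075,-0.196,0],"turn":-0.467},{"claw":0.24,"travel":[-0.097,-0.218,0],"turn":-0.533},{"claw":0.24,"travel":[-0.121,-0.237,0],"turn":-0.6},{"claw":0.24,"travel":[-0.147,-0.254,0],"turn":-0.667},{"claw":0.24,"travel":[-0.174,-0.268,0],"turn":-0.733},{"claw":0.24,"travel":[-0.203,-0.279,0],"turn":-0.8},{"claw":0.24,"travel":[-0.232,-0.287,0],"turn":-0.867},{"claw":0.24,"travel":[-0.263,-0.292,0],"turn":-0.933}]'
```

```text
t: 4.95
ee_pos: [575.6, -24.6, 147.8]
ee_rot: [1.707, 2.634, 0.004]
force: [4.3, 2.1, -1.6]
gripper_width: 22.3
finger_force: 2.1
```

```bash
python3 -m handwheel '[{"claw":0.24,"travel":[-0.002,-0.031,0],"turn":-0.067},{"claw":0.24,"travel":[-0.006,-0.061,0],"turn":-0.133},{"claw":0.24,"travel":[-0.014,-0.091,0],"turn":-0.2},{"claw":0.24,"travel":[-0.014,-0.091,0],"turn":-0.2}]'; for i in 1; do python3 -m handwheel '[{"claw":0.24,"travel":[0,-0.01,0],"turn":-0.022},{"claw":0.24,"travel":[0,-0.01,0],"turn":-0.022}]'; done;  python3 -m handwheel '[{"claw":0.24,"travel":[0,-0.01,0],"turn":-0.022},{"claw":0.24,"travel":[0,-0.01,0],"turn":-0.022}]'
```

```text
t: 5.45
ee_pos: [563.4, -32.1, 147.7]
ee_rot: [1.281, 2.868, 0.002]
force: [0.6, 2.5, 0.6]
gripper_width: 22.2
finger_force: 1.2
t: 5.7
ee_pos: [562.4, -33.2, 147.6]
ee_rot: [1.23, 2.89, 0.001]
force: [2.1, 4.1, 1.8]
gripper_width: 21.9
finger_force: 2.0
t: 5.95
ee_pos: [561.1, -34.5, 147.4]
ee_rot: [1.179, 2.911, 0.0]
force: [1.4, 3.8, 2.7]
gripper_width: 21.9
finger_force: 2.0
```

Now at 136° tool angle and still turning freely; continue in small steps.

```bash
python3 -m handwheel '[{"claw":0.24,"travel":[0,-0.01,0],"turn":-0.022},{"claw":0.24,"travel":[0,-0.01,0],"turn":-0.022}]';  python3 -m handwheel '[{"claw":0.24,"travel":[0,-0.01,0],"turn":-0.022},{"claw":0.24,"travel":[0,-0.01,0],"turn":-0.022}]'
python3 - <<'E'
from h import *
m=robot.camera_model('wrist'); p,D=robot.camera('wrist'); W=cloud('wrist',D,m); z=W[...,2]
f=W[(np.hypot(W[...,0]-593,W[...,1]+65.4)<66)&(z>88)&(z<93)]
r=cv2.minAreaRect(f[:,:2].astype(np.float32)); print(len(f),r)
E
```

```text
t: 6.2
ee_pos: [560.8, -35.0, 147.5]
ee_rot: [1.128, 2.93, 0.004]
force: [6.5, 6.4, -0.4]
gripper_width: 21.9
finger_force: 4.5
t: 6.45
ee_pos: [560.9, -35.3, 147.6]
ee_rot: [1.077, 2.946, 0.008]
force: [9.8, 9.0, -2.6]
gripper_width: 22.4
finger_force: 7.5
2920 ((571.0455322265625, -57.702396392822266), (49.6644401550293, 82.70953369140625), 31.972150802612305)
```

```bash
python3 -m handwheel '[{"claw":0.24,"travel":[0,-0.015,0],"turn":0},{"claw":0.24,"travel":[0,-0.015,0],"turn":0},{"claw":0.24,"travel":[0,-0.015,0],"turn":0}]'; python3 -m handwheel '[{"claw":0.24,"travel":[0,0.02,0],"turn":0.02},{"claw":0.32,"travel":[0,0.03,0],"turn":0.03},{"claw":0.36,"travel":[0,0.03,0],"turn":0.03},{"claw":0.36,"travel":[0,0.03,0],"turn":0.03}]'
python3 -m handwheel '[{"claw":0.36,"travel":[0,0,-0.15],"turn":0},{"claw":0.36,"travel":[0,0,-0.3],"turn":0},{"claw":0.36,"travel":[0,0,-0.6],"turn":0},{"claw":0.36,"travel":[0,0,-0.9],"turn":0},{"claw":0,"travel":[0,0,-1],"turn":0.2},{"claw":0,"travel":[0,0,-1],"turn":0.4},{"claw":0,"travel":[0,0,-1],"turn":0.5},{"claw":0,"travel":[0,0,-1],"turn":0.5},{"claw":0,"travel":[0,0,-1],"turn":0.5},{"claw":0,"travel":[0,0,-1],"turn":0.5},{"claw":0,"travel":[0,0,-1],"turn":0.5}]'
python3 - <<'E'
from h import *
m=robot.camera_model('wrist'); p,D=robot.camera('wrist'); cv2.imwrite('pics/w2.png',p); W=cloud('wrist',D,m); z=W[...,2]
f=W[(np.hypot(W[...,0]-593,W[...,1]+65.4)<70)&(z>89)&(z<93)]
r=cv2.minAreaRect(f[:,:2].astype(np.float32)); print(len(f),r)
l=W[(abs(W[...,0]-595)<95)&(W[...,1]>60)&(W[...,1]<270)&(z>105)&(z<150)]
q=np.array([-.07,-.145,198])
for _ in range(10):
    A=np.c_[l[:,:2],np.ones(len(l))]; g=abs(l[:,2]-A@q)<3; q=np.linalg.lstsq(A[g],l[g,2],rcond=None)[0]
l=l[g]; print('plane',q,g.sum(),np.hypot(*q[:2]),np.degrees(np.arctan2(q[1],q[0])),cv2.minEnclosingCircle(l[:,:2].astype(np.float32)),l.min(0),l.max(0))
E
```

```text
t: 6.88
ee_pos: [560.4, -35.8, 147.7]
ee_rot: [1.077, 2.943, 0.013]
force: [15.2, 16.1, -6.0]
gripper_width: 22.4
finger_force: 11.2
t: 7.38
ee_pos: [559.8, -35.4, 146.7]
ee_rot: [-1.147, -2.924, 0.001]
force: [-0.4, -0.4, 0.7]
gripper_width: 33.1
finger_force: 0.0
t: 8.75
ee_pos: [560.2, -35.0, 297.1]
ee_rot: [-2.177, -2.265, 0.0]
force: [0.3, -0.6, -0.3]
gripper_width: 0.1
finger_force: 0.0
1210 ((580.0133056640625, -52.37576675415039), (15.347999572753906, 82.50778198242188), 42.635704040527344)
plane [-7.28611978e-02 -9.00245563e-02  1.91486257e+02] 5911 0.11581526182954024 -128.98490948038844 ((599.1702880859375, 139.21798706054688), 65.78190612792969) [533.91311118  94.1966756  126.8288874 ] [664.41083085 150.36628841 142.81125811]
```

View pics/w2.png

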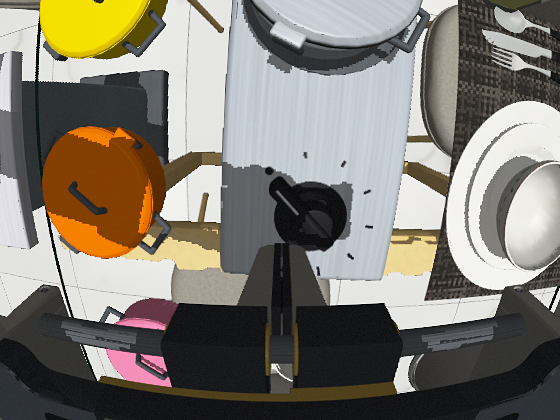

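```bash
python3 -m handwheel '[{"claw":0,"travel":[0.3,0.12,0],"turn":0},{"claw":0,"travel":[0.6,0.12,0],"turn":0},{"claw":0,"travel":[0.9,0.12,0],"turn":0},{"claw":0,"travel":[0.9,0.12,0],"turn":0}]'; python3 -m handwheel '[{"claw":0,"travel":[0.19,0,0.15],"turn":0},{"claw":0,"travel":[0.19,0,0.25],"turn":0},{"claw":0,"travel":[0.19,0,0.35],"turn":0},{"claw":0,"travel":[0.19,0,0.35],"turn":0}]'
python3 - <<'E'
from h import *
p,D=robot.camera('side'); S=cloud('side',D,robot.camera_model('side')); cv2.imwrite('pics/s1.png',cv2.resize(p[130:310,150:350],(660,594),interpolation=cv2.INTER_CUBIC))
E
```

```text
t: 9.3
ee_pos: [572.8, 103.2, 297.1]
ee_rot: [-2.173, -2.268, -0.0]
force: [0.5, -0.8, -0.6]
gripper_width: 0.6
finger_force: 0.0
t: 9.8
ee_pos: [571.6, 128.0, 243.1]
ee_rot: [-2.179, -2.26, 0.004]
force: [0.0, -0.0, -0.4]
gripper_width: 0.3
finger_force: 0.0
```

View pics/s1.png

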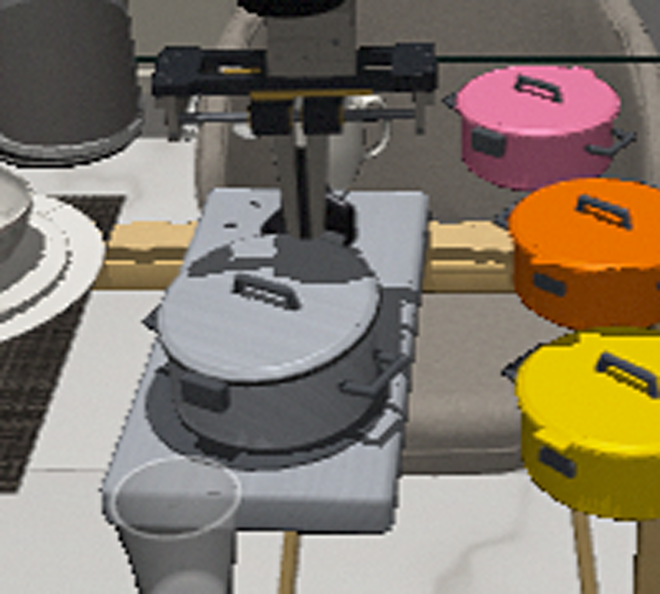

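```bash
python3 -m handwheel '[{"claw":0,"travel":[0,0,0.05],"turn":0},{"claw":0,"travel":[0,0,0.09],"turn":0},{"claw":0,"travel":[0,0,0.11],"turn":0},{"claw":0,"travel":[0,0,0.12],"turn":0},{"claw":0,"travel":[0,0,0.13],"turn":0},{"claw":0,"travel":[0,0,0.14],"turn":0},{"claw":0,"travel":[0,0,0.15],"turn":0}]';  python3 -m handwheel '[{"claw":0,"travel":[0,0,0.01],"turn":0},{"claw":0,"travel":[0,0,0.02],"turn":0},{"claw":0,"travel":[0,0,0.03],"turn":0},{"claw":0,"travel":[0,0,0.04],"turn":0}]'
```

```text
t: 10.72
ee_pos: [572.3, 128.8, 222.9]
ee_rot: [2.178, 2.262, -0.0]
force: [-1.3, -2.5, 4.6]
gripper_width: 0.2
finger_force: 2.3
t: 11.22
ee_pos: [572.5, 128.8, 216.5]
ee_rot: [2.178, 2.262, 0.0]
force: [-1.6, -3.3, 5.8]
gripper_width: 0.4
finger_force: 2.3
```

```bash
python3 -m handwheel '[{"claw":0,"travel":[0,0,0.01],"turn":0},{"claw":0,"travel":[0,0,0.02],"turn":0},{"claw":0,"travel":[0,0,0.03],"turn":0},{"claw":0,"travel":[0,0,0.04],"turn":0},{"claw":0,"travel":[0,0,0.05],"turn":0}]';  python3 -m handwheel '[{"claw":0,"travel":[0,0,0.01],"turn":0},{"claw":0,"travel":[0,0,0.015],"turn":0},{"claw":0,"travel":[0,0,0.015],"turn":0}]';  python3 -m handwheel '[{"claw":0,"travel":[0,0,0.01],"turn":0},{"claw":0,"travel":[0,0,0.01],"turn":0}]'
```

```text
t: 11.85
ee_pos: [572.3, 129.1, 208.6]
ee_rot: [2.179, 2.263, 0.0]
force: [0.5, -4.2, 4.6]
gripper_width: 0.5
finger_force: 2.4
t: 12.22
ee_pos: [572.1, 129.3, 206.3]
ee_rot: [-2.179, -2.263, -0.001]
force: [0.9, -3.1, 2.9]
gripper_width: 0.6
finger_force: 1.8
t: 12.48
ee_pos: [572.2, 129.2, 205.4]
ee_rot: [-2.179, -2.263, -0.0]
force: [-1.8, -3.5, 7.5]
gripper_width: 0.2
finger_force: 3.7
```

```bash
for i in 1; do python3 -m handwheel '[{"claw":0,"travel":[0,0,0.012],"turn":0},{"claw":0,"travel":[0,0,0.012],"turn":0}]'; done; python3 -m handwheel '[{"claw":0,"travel":[0,0,0.012],"turn":0},{"claw":0,"travel":[0,0,0.012],"turn":0}]'
```

```text
t: 12.72
ee_pos: [572.2, 129.2, 205.2]
ee_rot: [-2.179, -2.263, 0.0]
force: [-6.0, -3.9, 15.8]
gripper_width: -0.1
finger_force: 8.2
t: 12.98
ee_pos: [572.3, 129.2, 205.1]
ee_rot: [2.178, 2.263, -0.0]
force: [-10.8, -4.7, 25.3]
gripper_width: 0.3
finger_force: 12.8
```

```bash
python3 -m handwheel '[{"claw":0,"travel":[0,0,0.005],"turn":0},{"claw":0,"travel":[0,0,0.005],"turn":0}]'; python3 -m handwheel '[{"claw":0,"travel":[0,0,-0.03],"turn":0},{"claw":0,"travel":[0,0,-0.1],"turn":0},{"claw":0,"travel":[0,0,-0.4],"turn":0},{"claw":0,"travel":[0,0,-0.8],"turn":0},{"claw":0,"travel":[0,0,-0.8],"turn":0},{"claw":0,"travel":[-0.4,0,-0.8],"turn":0},{"claw":0,"travel":[-0.8,0,-0.8],"turn":0},{"claw":0,"travel":[-0.8,0,-0.8],"turn":0},{"claw":0,"travel":[-0.8,0,-0.8],"turn":0}]'
python3 - <<'E'
from h import *
for n in('wrist','side'):
    m=robot.camera_model(n); p,D=robot.camera(n); W=cloud(n,D,m); z=W[...,2]
    cv2.imwrite(f'pics/end_{n}.png',p)
    l=W[(abs(W[...,0]-595)<80)&(W[...,1]>100)&(W[...,1]<260)&(z>108)&(z<124)]
    q=np.array([0,0,117.])
    for _ in range(10):
        A=np.c_[l[:,:2],np.ones(len(l))]; g=abs(l[:,2]-A@q)<3; q=np.linalg.lstsq(A[g],l[g,2],rcond=None)[0]
    l=l[g]; print(n,q,g.sum(),l.min(0),l.max(0))
    f=W[(np.hypot(W[...,0]-593,W[...,1]+65.4)<70)&(z>89)&(z<93)]
    if len(f)>9: print(cv2.minAreaRect(f[:,:2].astype(np.float32)))
E
```

```text
t: 13.22
ee_pos: [572.3, 129.2, 205.2]
ee_rot: [2.178, 2.263, -0.0]
force: [-11.7, -3.8, 30.3]
gripper_width: 0.5
finger_force: 14.8
t: 14.35
ee_pos: [576.2, 9.8, 319.4]
ee_rot: [-2.178, -2.261, 0.001]
force: [0.1, -0.5, 0.2]
gripper_width: 0.5
finger_force: 0.0
wrist [4.56890385e-05 4.91423702e-03 1.16110973e+02] 14449 [517.24421262 100.00128812 113.63613594] [670.86698112 202.83902029 119.99430785]
((563.2749633789062, -33.96368408203125), (15.288345336914062, 32.904701232910156), 41.098602294921875)
side [ 1.41462771e-03 -3.25296581e-03  1.17330436e+02] 1764 [518.54365249 102.61116694 114.35202971] [668.93653143 254.64920097 120.74306681]
((582.19287109375, -45.45341873168945), (24.579147338867188, 82.8738784790039), 40.433048248291016)
```

View pics/end_side.png

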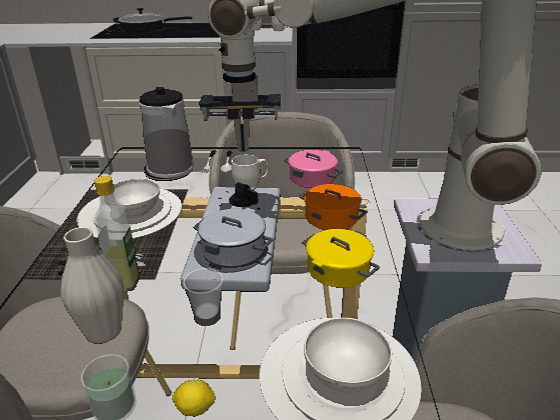

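The lid is level: its plane slopes by less than 0.005 rad in both views. The knob points at the stud and the other things stand where they were.

```bash
python3 -c "
from cell import robot
print(robot.sign_off())"
```

```text
the job is handed in; nothing more can be done
None
```

The warmer knob is turned anticlockwise to its off stop and the pot's lid is pressed shut and level, with contact forces of about 34 N at most; the job is handed in, but no verdict came back.

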